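# Clip the temperature logger on the sample carrier and hold the carrier up level

## Robot

A 6-joint arm with a two-finger parallel gripper is mounted at the origin on the work surface. World frame = base frame: x ahead of the robot, y to its left, z up, the work surface at z = 0. Lengths are in m, angles in rad, forces in N, time in s.
With the tool pointing down it reaches from about 0.25 to 0.85 m from the base axis. Payload 12.5 kg.
Tool frame: the origin (TCP) lies at the very end of the fingers, on their centre line; the grasp point (between the pads) lies 19 mm behind it (arm.grasp_offset is the distance from the TCP to the grasp point, in m); z points along the fingers, y is the line along which they close (so a half turn about z gives the same grasp; the last joint's range is limited). The gripper opens to 93 mm and grips with 3 to 60 N. Pads are 15 mm wide; open, the fingers measure 128 mm over their backs; the gripper's body (75 mm by 188 mm) begins 65 mm behind the grasp point.
Start: joints at [-1.246, 0.351, 1.652, -0, 1.139, -0.085], TCP at [0.219, -0.504, 0.219] pointing down, gripper open.
Joint ranges: [-2.75, 2.75], [-0.79, 2.1], [0.01, 2.65], [-1.57, 4.71], [0.07, 3.14], [-2.87, 2.87]. Speed limits (rad/s): [2.22, 2.22, 2.79, 3.14, 3.14, 3.14].

## Interface

Orientations are given as a unit quaternion [x, y, z, w].
In Python, from cell import arm, vision gives the robot as it stands. Calls block until the motion is done:
- arm.move_pose(position, orientation): joint-space move of the TCP to a pose.
- arm.line_to(position, frame=None, max_speed=0.15, stop_force=None): straight line of the TCP; frame=None keeps the orientation; max_speed is the mean speed in m/s. With stop_force (N) it stops when the force on the tool has changed by that much, and returns True; else False.
- arm.set_joints(angles): joint-space move.
- arm.let_go() and arm.close(grasp_force=None): open the fingers fully, or close them until they stop; grasp_force is the grip in N (None keeps the last).
- arm.wait(seconds).
- arm.ik(position, orientation): joint angles nearest the present ones, or None.
- arm.read_state(): the state.
- vision.capture(name): name is "scene" or "top" or "wrist"; returns a dict with "color" (384x512x3 uint8, red, green, blue), "intrinsics" (3x3 intrinsics, pixels), "dist" ([k1, k2, p1, p2, k3] as OpenCV has them; the pictures are not rectified), "view" (4x4, takes a point from world to camera coordinates). Camera axes: x right, y up, looking along -z (the intrinsics and any distortion apply to the point x, -y, -z); pixel columns grow to the right and rows downward; lengths in m; the calibration is good to about 2 mm. A picture is of the moment at which its call begins. There is no depth.
A pose or a line that the arm cannot do raises arm.Unreachable and nothing moves.
- arm.close_job(): hands the job in, once; it reports no verdict.
Trained networks look in a picture, given as the dict that the camera call returned (one of the last four; its "shot" number tells which), for a name from the list of things; names that differ only in an ending like _2 or _b are one class to them, and where a whole thing is asked for, a point or a joint stands for the part that bears it (a point fixed in the world has none). Each returns a list of dicts, best first, with "p" (0 to 1); they miss things now and then, are a little off and sometimes report something else, mostly with a low value. They report only what shows in the picture. A call takes as long as a camera call. They do not tell look-alikes from the thing itself.
- vision.regions_of(picture, query): "mask" (384x512 bool, what is visible of it) and "rect" ([left, top, width, height] in pixels, round what is visible of it).
- vision.pinpoint(picture, query): "uv" ([column, row] in pixels: a listed point, or the origin of a listed thing).
The state is a dict: "t": time; "joints": joint angles; "dq": joint speeds; "joint_efforts": joint torques, N m; "position": TCP position; "orientation": TCP orientation; "force": force on the tool from outside, world axes, zero at the start; "moment": the same for the moment, N m; "gripper_width": finger opening in m.
Only numpy, scipy, OpenCV 4.12 (cv2) and the standard library are available. Lean on these libraries where they do the work, as an engineer would, in place of code of your own. Each camera call takes 0.05 s, during which the arm holds its last target. There are 200 camera calls.

## Task

The carrier of spun blood samples is ready for the courier. Squeeze the tails of the clip-on temperature logger, take it off the rim of the white bin, clip it well down and square over the end wall of the carrier's empty bay, and let it go there while the carrier still stands on the bench. Then lift the carrier by its handle, at least 10 cm clear of the bench, and finish holding it there in the gripper, steady and level, with the logger still clipped on; keep the samples upright throughout and do not push about or knock over the bottle, jar, tube rack and tip box.

Things in the scene. Friction and masses are not known exactly. Their poses are not given: they have to be found in the camera images.
- logger: Temperature logger on a grey spring clip like a big clothes peg, 52 g: white 36 x 36 x 12 mm logger box with a small dark display on the outside of one jaw. Stands jaws down, tails up, clipped over the wall of the bin nearest the robot. Origin midway between the two jaw pads. x: across the jaws, at right angles to the wall it sits on (logger box on the -x side); y: along the wall; z: up, towards the tails. On the carrier the logger box may face inwards or outwards.
- logger_tails (a point): Middle of the clip's two tails, where to squeeze, 52 mm above the logger's origin, same axes. Tails are flat, 24 mm wide (y), reach from 22 mm below to 20 mm above this point, and splay to 43 mm over the outside at the top. Squeezed along x (about 10 N) to the stop they are parallel, 24 mm outside, and the jaws gape about 15 mm, evenly to both sides. The logger box's top is 37 mm below this point.
- logger_jaw (a point): Point midway between the jaw pads, at their middle height (the logger's origin). Pads 16 mm tall, 22 mm wide; the jaw lips end 14 mm below this point; the throat bottoms on an edge 23 mm above it. Rests now 10 mm below the rim of the bin, a good depth for the carrier too.
- logger_lever (a joint): Opening angle of the clip in rad: 0 = closed on a 4 mm wall, -0.12 = shut on nothing, 0.45 = fully squeezed open (stop).
- bin: Open white plastic bin fixed to the bench, 150 (x) x 120 (y) x 60 mm high, walls 4 mm, a few tube caps on its floor. Origin: centre of its underside. The logger starts on its -x wall, within 25 mm of the middle of that wall.
- carrier: White tube carrier, about 0.45 to 0.7 kg, 115 (x) x 250 (y) x 50 mm high tray with a carry handle along its length; two rows of five red-capped tubes (caps' tops 106 mm above the bench) beside the handle, and an empty open bay at the +y end, 59 mm long inside. Origin: centre of its underside; x across, y along towards the bay, z up.
- carrier_handle (a point): Middle of the handle's grip bar: 16 mm thick (x), 140 mm long (y), 22 mm tall, centre 150 mm above the carrier's underside. Axes as carrier. With the logger on, the carrier balances within 6 mm of here.
- carrier_bay_wall (a point): Middle of the top edge of the bay's end wall, where the logger goes: wall 4 mm thick (y), 107 mm wide (x), its top 50 mm above the carrier's underside. Axes as carrier. Nothing stands within 55 mm of it on the inside; the handle's post is over 60 mm away.
- reagent_bottle: Bystander: brown bottle, 60 mm across, 140 mm tall. Origin: centre of its underside.
- specimen_jar: Bystander: white jar with green lid, 60 mm across, 70 mm tall. Origin: centre of its underside.
- tube_rack: Bystander: white block 70 (x) x 150 (y) mm with seven capped tubes, 80 mm tall in all. Origin: centre of its underside.
- tip_box: Bystander: grey box 87 (x) x 122 (y) x 62 mm tall with clear lid. Origin: centre of its underside.
Mind the look-alikes: they are no part of the job. Of the things that look like the logger, the smallest one is meant.

How it is judged:
By the outcome, as a careful person would: the job done as asked, in the order asked, and still so for the second after the job is handed in, while the arm keeps its last pose, push and grip.
It also fails if it takes over 51 s, if anything falls off the work surface, if the arm or the gripper's body presses on something with over 40 N, if the wrist force passes 120 N, or if a joint passes its speed limit or range.

## Working session

There is one attempt and no reset: what is moved stays moved. The work goes in short steps, each a Python script; the robot and the scene stay as the last script left them, time stands still between calls to the robot, and variables do not carry over. Pictures are saved under pics/ and viewed, on a budget of 10 in all, crops included, one or two more only if the job needs it, and the job is handed in when it is done.

```bash
mkdir -p pics; ls; cat > h.py <<'E'
import numpy as np, cv2
from cell import arm, vision
def save(p,name,crop=None,scale=1):
    im=p["color"][:,:,::-1]
    if crop: l,t,w,h=crop; im=im[t:t+h,l:l+w]
    cv2.imwrite(f"pics/{name}.png",cv2.resize(im,None,fx=scale,fy=scale,interpolation=cv2.INTER_CUBIC))
def ray(p,uv):
    q=cv2.undistortPoints(np.array([[uv]],float),np.array(p["intrinsics"]),np.array(p["dist"]))[0,0]
    V=np.array(p["view"]); R=V[:3,:3]
    return -R.T@V[:3,3], R.T@np.array([q[0],-q[1],-1.])
def at_z(p,uv,z):
    c,d=ray(p,uv); return c+d*(z-c[2])/d[2]
def proj(p,X):
    V=np.array(p["view"]); X=(V[:3,:3]@np.atleast_2d(X).T).T+V[:3,3]
    return cv2.projectPoints(X*[1,-1,-1],np.zeros(3),np.zeros(3),np.array(p["intrinsics"]),np.array(p["dist"]))[0][:,0]
def tri(obs):
    A=np.zeros((3,3));b=np.zeros(3)
    for p,uv in obs:
        c,d=ray(p,uv); d/=np.linalg.norm(d); M=np.eye(3)-np.outer(d,d); A+=M;b+=M@c
    return np.linalg.solve(A,b)
E
python3 - <<'E'
from h import *
for c in ("scene","top"):
    p=vision.capture(c); save(p,c,scale=1.5)
    V=np.array(p["view"]); print(c,(-V[:3,:3].T@V[:3,3]).round(3))
    for q in ("logger","logger_tails","logger_jaw","bin","carrier","carrier_handle","carrier_bay_wall","reagent_bottle","specimen_jar","tube_rack","tip_box"):
        z={"logger":.05,"logger_jaw":.05,"logger_tails":.102,"carrier_handle":.15,"carrier_bay_wall":.05}.get(q,0)
        print(q,[(round(d["p"],2),np.round(d["uv"],1).tolist(),at_z(p,d["uv"],z)[:2].round(3).tolist()) for d in vision.pinpoint(p,q)[:4]])
    for q in("logger","carrier"): print(q,[(round(d["p"],2),d["rect"]) for d in vision.regions_of(p,q)[:4]])
print(arm.read_state())
E
```

```text
pics
scene [1.252 0.584 1.03 ]
logger [(0.72, [216.4, 145.9], [0.422, -0.243]), (0.68, [245.8, 132.1], [0.311, -0.22]), (0.64, [176.9, 125.8], [0.433, -0.405])]
logger_tails [(0.89, [223.0, 126.2], [0.385, -0.247]), (0.8, [214.0, 137.9], [0.444, -0.229])]
logger_jaw [(0.79, [214.8, 149.3], [0.437, -0.235]), (0.74, [181.3, 127.2], [0.428, -0.389]), (0.62, [245.2, 129.7], [0.303, -0.229])]
bin [(0.93, [196.1, 171.8], [0.509, -0.247])]
carrier [(0.75, [270.2, 227.8], [0.534, 0.061])]
carrier_handle [(0.91, [270.7, 189.4], [0.54, 0.059])]
carrier_bay_wall [(0.91, [289.1, 250.3], [0.595, 0.168])]
reagent_bottle [(0.59, [265.4, 309.2], [0.738, 0.211])]
specimen_jar [(0.96, [203.4, 254.4], [0.718, -0.012])]
tube_rack [(0.78, [146.6, 221.8], [0.74, -0.206]), (0.49, [214.5, 135.8], [0.346, -0.325])]
tip_box [(0.69, [411.0, 270.6], [0.41, 0.418])]
logger [(0.89, [214.2, 114.0, 44.8, 25.9]), (0.82, [144.1, 112.4, 45.6, 18.2]), (0.71, [207.8, 129.2, 16.9, 28.7])]
carrier [(0.8, [231.2, 164.5, 78.7, 102.9])]
top [0.439 0.004 1.269]
logger [(0.86, [407.2, 240.2], [0.406, -0.421]), (0.8, [342.6, 28
[... 932 characters left out ...]
 161.1, 91.4, 71.9])]
{'t': 1.4, 'joints': array([-1.24561646e+00,  3.50694610e-01,  1.65179832e+00, -9.13975926e-06,
        1.13907064e+00, -8.46040892e-02]), 'dq': array([ 0.0010687 ,  0.00019571,  0.00014902, -0.00192382,  0.00060228,
        0.0011068 ]), 'joint_efforts': array([ 2.04425833e-04, -4.97240925e+01, -2.85483009e+01,  6.99356734e-02,
        2.20889936e-02, -2.48297613e-05]), 'position': array([ 0.21914374, -0.50445042,  0.21863615]), 'orientation': array([ 9.79082579e-01,  2.03463272e-01, -2.37589354e-06,  1.49325172e-05]), 'force': array([ 0.85145663, -0.43444068, -0.15839345]), 'moment': array([ 0.00774959, -0.00779401, -0.00051099]), 'gripper_width': 0.09317383475206946}
```

View pics/scene.png

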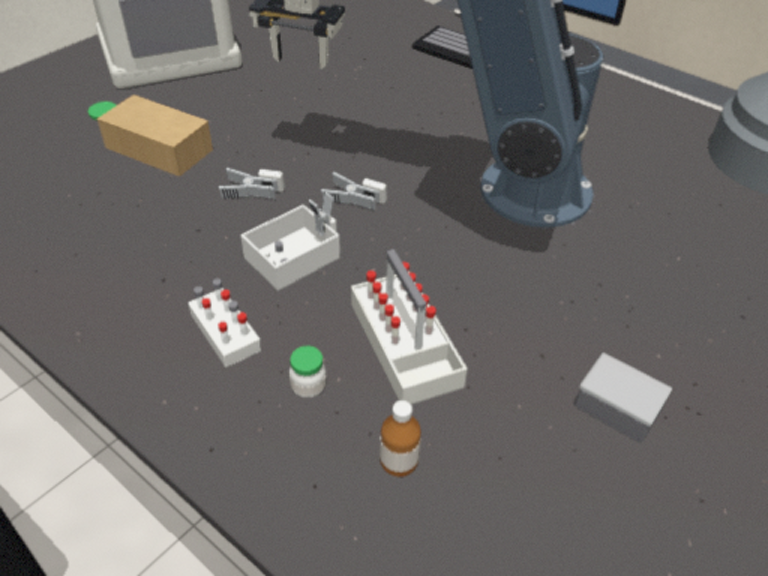

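View pics/top.png

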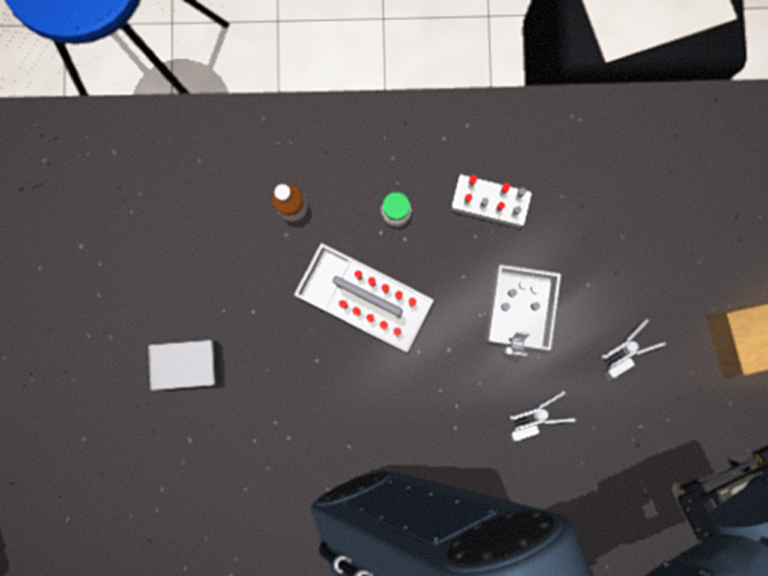

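Three clips show up. In 512-px scene coordinates, two larger ones lie on the bench at about (168,122) and (237,126). The third, at (215,143), is the smallest and sits clipped on the bin's near wall, so it fits the description. I'll confirm it with a wrist view and measure there.

```bash
cat >> h.py <<'E'
def q(theta): return np.array([np.cos(theta/2),np.sin(theta/2),0,0])
def show(p,pts):
    for n,z in pts:
        print(n,[(round(d["p"],2),np.round(d["uv"],1).tolist(),at_z(p,d["uv"],z).round(4).tolist()) for d in vision.pinpoint(p,n)[:3]])
E
python3 - <<'E'
from h import *
arm.move_pose([0.40,-0.236,0.27],q(1.476))
p=vision.capture("wrist"); save(p,"w1",scale=1.5); np.save("w1.npy",p,allow_pickle=True)
show(p,[("logger_tails",.102),("logger_jaw",.05),("bin",0)])
V=np.array(p["view"]); print((-V[:3,:3].T@V[:3,3]).round(3),V.round(2))
s=vision.capture("scene"); save(s,"logcrop",(180,95,100,90),6); np.save("s1.npy",s,allow_pickle=True)
print(arm.read_state()["t"],arm.read_state()["joints"].round(2))
E
```

```text
logger_tails [(0.9, [194.7, 231.9], [0.3267, -0.2922, 0.102]), (0.75, [293.2, 171.1], [0.4404, -0.2341, 0.102]), (0.68, [300.9, 329.6], [0.4375, -0.4336, 0.102])]
logger_jaw [(0.93, [290.0, 162.5], [0.4425, -0.2339, 0.05]), (0.93, [173.9, 178.4], [0.2989, -0.2397, 0.05]), (0.61, [276.4, 298.1], [0.4114, -0.4197, 0.05])]
bin [(0.86, [338.9, 162.4], [0.5143, -0.2492, 0.0])]
[ 0.407 -0.164  0.436] [[ 1.   -0.1   0.   -0.42]
 [ 0.09  0.96 -0.26  0.23]
 [ 0.03  0.26  0.96 -0.39]
 [ 0.    0.    0.    1.  ]]
2.8917 [-0.63  0.14  1.8  -0.    1.21 -0.54]
```

View pics/w1.png

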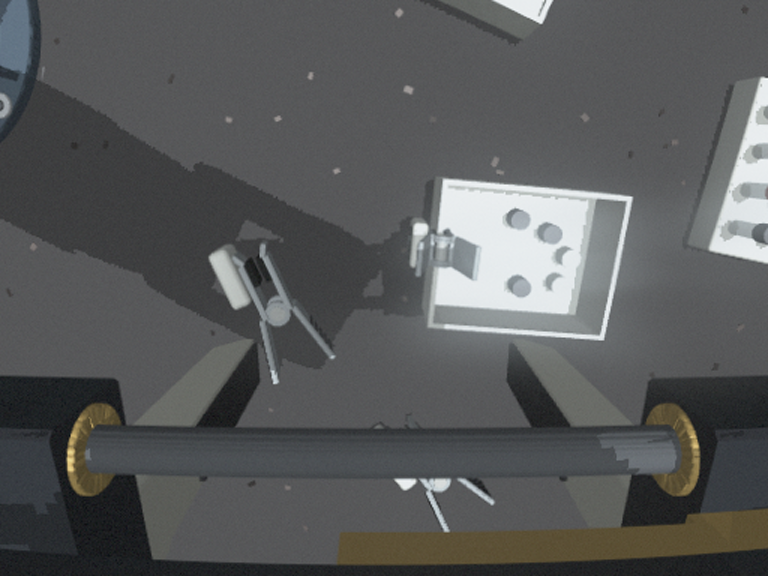

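View pics/logcrop.png

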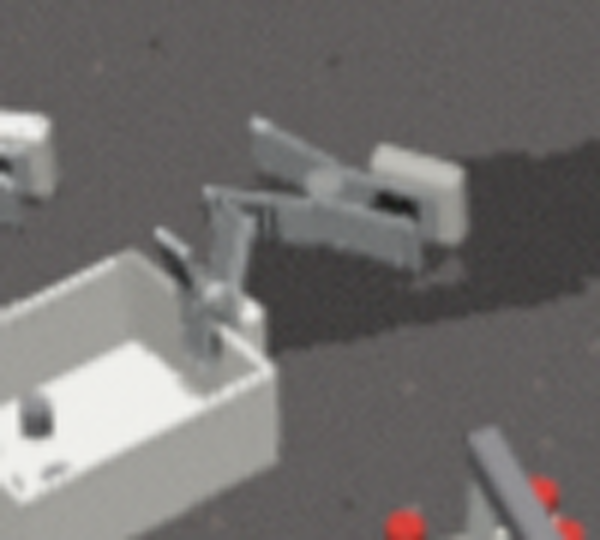

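w1 shows the target on the near wall of the bin: logger box at (418,235), tails at about (460,252), rim corners at (436,179), (632,197), (605,339) and (428,327), all in the 1.5x picture. The crop confirms it is clearly smaller than the two clips lying on the bench. Next I'll compute its pose and grasp it high on the tails, so the gripper body clears the carrier handle later.

```bash
python3 - <<'E'
from h import *
p=np.load("w1.npy",allow_pickle=True).item(); s=np.load("s1.npy",allow_pickle=True).item()
C=np.array([at_z(p,np.array(c)/1.5,.06) for c in [(436,179),(632,197),(605,339),(428,327)]])
print(C.round(4)); 
for i in range(4): print(np.linalg.norm(C[i]-C[(i+1)%4]).round(4), end=' ')
c,sz,a=cv2.minAreaRect(C[:,:2].astype(np.float32)); print(c,sz,a)
d=C[0]-C[3]; print("wall yaw",np.arctan2(-d[0],d[1]), "long yaw",[np.arctan2(*(x)[1::-1]) for x in (C[1]-C[0],C[2]-C[3])])
for n in("logger_tails","logger_jaw"):
  pass
t=vision.capture("top"); s=vision.capture("scene"); w=vision.capture("wrist")
for n,z in(("logger_tails",.102),("logger_jaw",.05)):
  for k,pp in(("top",t),("scene",s),("wrist",w)):
    print(n,k,[(round(r["p"],2),at_z(pp,r["uv"],z).round(4).tolist()) for r in vision.pinpoint(pp,n) if np.linalg.norm(at_z(pp,r["uv"],z)[:2]-[.44,-.235])<.03])
E
```

```text
[[ 0.4459 -0.1824  0.06  ]
 [ 0.599  -0.2094  0.06  ]
 [ 0.5797 -0.3265  0.06  ]
 [ 0.4311 -0.3008  0.06  ]]
0.1555 0.1188 0.1509 0.1193 (0.512790322303772, -0.2544415593147278) (0.11919423192739487, 0.15648388862609863) 80.16278839111328
wall yaw -0.12452295823824523 long yaw [np.float64(-0.1745707823711873), np.float64(-0.17169158738255821)]
logger_tails top [(0.56, [0.4513, -0.2297, 0.102])]
logger_tails scene [(0.71, [0.4273, -0.2438, 0.102])]
logger_tails wrist [(0.56, [0.4418, -0.2324, 0.102])]
logger_jaw top [(0.51, [0.454, -0.2343, 0.05]), (0.4, [0.4411, -0.2326, 0.05])]
logger_jaw scene [(0.67, [0.4355, -0.2385, 0.05])]
logger_jaw wrist [(0.67, [0.4407, -0.2345, 0.05])]
```

```bash
python3 - <<'E'
from h import *
th=-.155+np.pi/2
arm.move_pose([0.441,-0.234,0.16],q(th))
arm.line_to([0.441,-0.234,0.095],stop_force=8)
print(arm.read_state()["position"])
arm.close(20); s=arm.read_state(); print(s["gripper_width"],s["force"].round(1),s["t"])
p=vision.capture("wrist"); save(p,"w2",(150,60,260,200),2.4)
E
```

```text
[ 0.44158753 -0.23459996  0.09649109]
0.023959139692967882 [ 0.2 -0.6 -1.1] 5.55
```

View pics/w2.png

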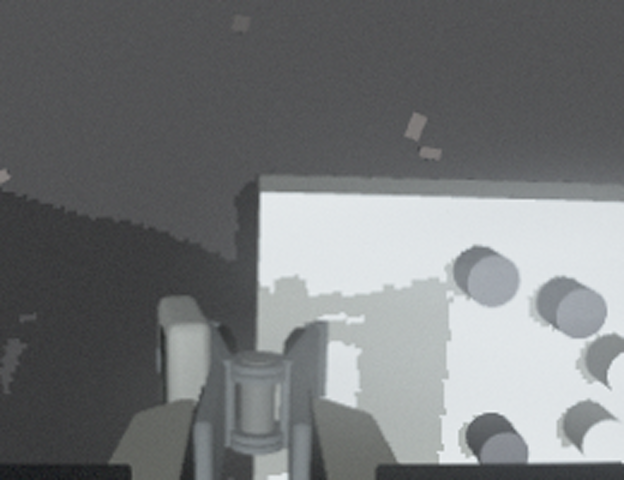

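The view shows both tails between the fingers at a width of 24 mm. The jaws are open astride the bin wall at about (258,400) in the crop. Next: lift it and look over the carrier.

```bash
python3 - <<'E'
from h import *
arm.line_to([0.4416,-0.2346,0.28])
th=2.69
arm.move_pose([0.60,0.15,0.33],q(th))
s=arm.read_state(); print(s["gripper_width"],s["position"],s["joints"].round(2),s["t"])
p=vision.capture("wrist"); save(p,"w3",scale=1.5); np.save("w3.npy",p,allow_pickle=True)
t=vision.capture("top"); c=vision.capture("scene"); np.save("t3.npy",t,allow_pickle=True);np.save("s3.npy",c,allow_pickle=True)
P=[("carrier_bay_wall",.05),("carrier_handle",.15),("carrier",0)]
for pp in(p,t,c): show(pp,P)
show(p,[("logger_jaw",.285),("logger_tails",.337)])
E
```

```text
0.024327809478844612 [0.60006117 0.14896529 0.32987884] [ 0.17  0.4   1.31 -0.    1.43 -0.95] 8.5333
carrier_bay_wall [(0.68, [324.1, 216.8], [0.7196, 0.2032, 0.05]), (0.64, [266.4, 153.6], [0.5986, 0.1669, 0.05])]
carrier_handle [(0.73, [146.2, 161.6], [0.5342, 0.0483, 0.15])]
carrier [(0.88, [188.4, 145.6], [0.5417, 0.0628, 0.0])]
carrier_bay_wall []
carrier_handle [(0.92, [243.2, 195.5], [0.54, 0.0538, 0.15])]
carrier [(0.69, [245.8, 198.2], [0.545, 0.0527, 0.0])]
carrier_bay_wall [(0.85, [290.9, 250.9], [0.5939, 0.1727, 0.05])]
carrier_handle [(0.91, [269.2, 188.3], [0.5391, 0.0539, 0.15])]
carrier [(0.72, [268.3, 228.7], [0.5402, 0.0595, 0.0])]
logger_jaw [(0.79, [249.7, 212.9], [0.597, 0.1462, 0.285]), (0.2, [323.8, 217.7], [0.6228, 0.191, 0.285])]
logger_tails [(0.83, [264.4, 244.1], [0.601, 0.154, 0.337])]
```

View pics/w3.png

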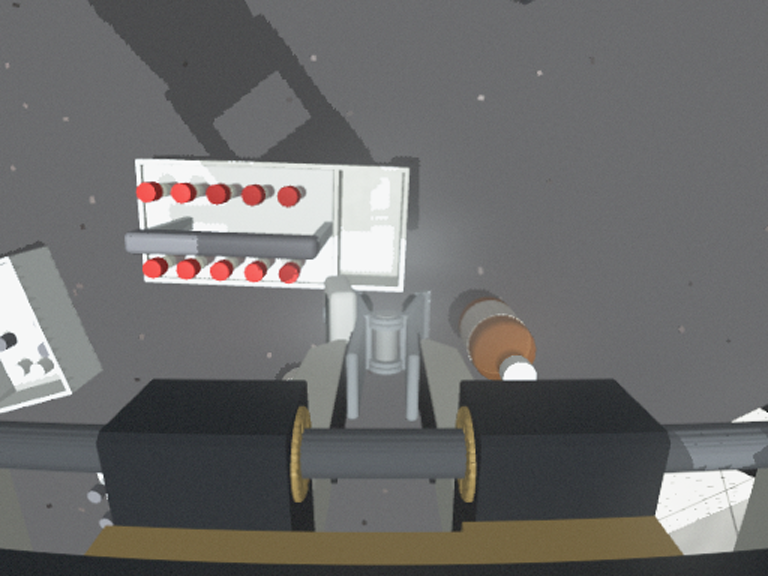

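```bash
python3 - <<'E'
from h import *
p=np.load("w3.npy",allow_pickle=True).item()
C=np.array([at_z(p,np.array(c)/1.5,.05) for c in [(136,160),(410,167),(404,291),(145,283)]])
print(C.round(4)); print([np.linalg.norm(C[i]-C[(i+1)%4]).round(4) for i in range(4)])
print(cv2.minAreaRect(C[:,:2].astype(np.float32)))
for d in(C[1]-C[0],C[2]-C[3]): print("y axis yaw",np.arctan2(-d[0],d[1]))
for d in(C[2]-C[1],C[3]-C[0]): print("x axis yaw",np.arctan2(d[1],d[0]))
print("handle ends top",[at_z(p,np.array(c)/1.5,.161).round(4) for c in [(127,236),(127,250),(318,256),(320,238)]])
print("post/bar end",at_z(p,np.array((330,226))/1.5,.06).round(4))
print("bottle cap",at_z(p,np.array((518,370))/1.5,.14).round(4), "base?",at_z(p,np.array((487,305))/1.5,0).round(4))
E
```

```text
[[ 0.4335 -0.0211  0.05  ]
 [ 0.5509  0.2     0.05  ]
 [ 0.6529  0.1457  0.05  ]
 [ 0.5356 -0.0768  0.05  ]]
[np.float64(0.2504), np.float64(0.1156), np.float64(0.2515), np.float64(0.1163)]
((0.5432475209236145, 0.061625637114048004), (0.25166240334510803, 0.11627188324928284), 62.024600982666016)
y axis yaw -0.4882627648715113
y axis yaw -0.48557810554493575
x axis yaw -0.4896860458342714
x axis yaw -0.49936830760756723
handle ends top [array([ 0.5002, -0.0056,  0.161 ]), array([ 0.5088, -0.0113,  0.161 ]), array([0.5738, 0.1108, 0.161 ]), array([0.5631, 0.1181, 0.161 ])]
post/bar end [0.5659 0.1124 0.06  ]
bottle cap [0.7291 0.2073 0.14  ] base? [0.7195 0.2154 0.    ]
```

Carrier fit: 250 x 116 mm, yaw -0.489, and the handle end is about 64 mm from the end wall. Opening the fingers would reach about that far, so I'll place the logger 20 mm off the middle, towards the robot, and lower it there.

```bash
python3 - <<'E'
from h import *
yaw=-.489; u=np.array([-np.sin(yaw),np.cos(yaw),0]); e=np.array([np.cos(yaw),np.sin(yaw),0])
g=np.array([.6010,.1711,0])-.020*e
Q=q(yaw+np.pi)
Z=lambda z: g+[0,0,z]
arm.move_pose(Z(.24),Q); arm.wait(.2); print(arm.read_state()["force"].round(1))
arm.line_to(Z(.115),max_speed=.12); 
hit=arm.line_to(Z(.0855),max_speed=.06,stop_force=6); arm.wait(.2)
s=arm.read_state(); print(hit,s["position"].round(4),(Z(0)).round(4),s["force"].round(1),s["gripper_width"],s["t"])
p=vision.capture("wrist"); save(p,"w4",(130,60,270,200),2.4)
c=vision.capture("scene"); save(c,"s4",(200,130,140,140),4)
E
```

```text
[ 0.3 -0.6  0. ]
False [0.5835 0.1805 0.0858] [0.5833 0.1805 0.    ] [-0.2 -0.  -1.1] 0.023861976988767318 11.9417
```

View pics/w4.png

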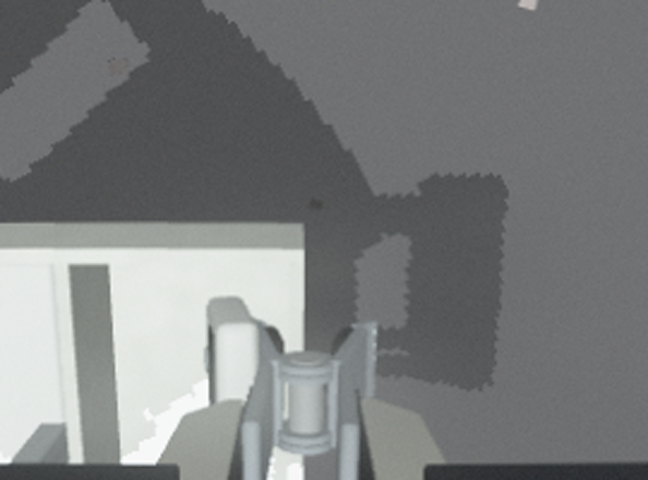

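View pics/s4.png

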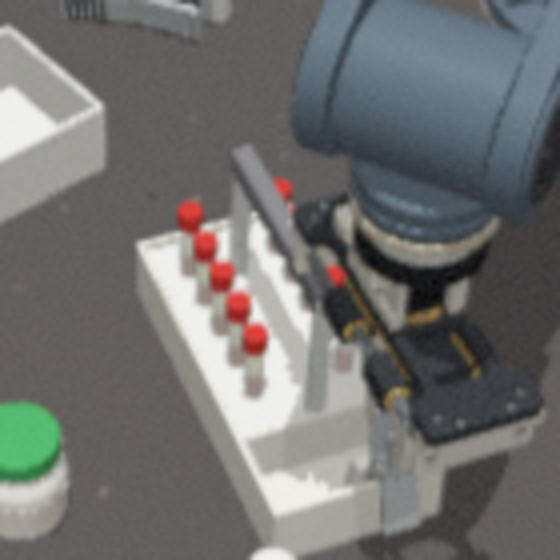

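Both views show the jaws astride the bay's end wall (logger box inside, wall edge at (303,300) in w4) and no contact force. I'll release it, retreat and check.

```bash
python3 - <<'E'
from h import *
arm.let_go(); s=arm.read_state(); print(s["force"].round(1),s["gripper_width"])
pos=s["position"].copy(); 
arm.line_to([pos[0],pos[1],.27])
yaw=-.489
hx,hy=.5365,.0530
arm.move_pose([hx,hy,.27],q(yaw+np.pi/2))
s=arm.read_state(); print(s["force"].round(1),s["t"],s["joints"].round(2))
p=vision.capture("wrist"); save(p,"w5",scale=1.5); np.save("w5.npy",p,allow_pickle=True)
c=vision.capture("scene"); save(c,"s5",(200,130,140,140),4)
show(p,[("carrier_handle",.15),("logger_jaw",.04),("logger_tails",.092)]); show(c,[("carrier_handle",.15),("logger_jaw",.04),("logger_tails",.092),("carrier_bay_wall",.05)])
E
```

```text
[ 0.7 -0.4 -0.3] 0.0931864632005854
[-0.4  0.9  0.3] 15.8417 [0.01 0.28 1.62 0.   1.24 0.5 ]
carrier_handle [(0.94, [256.0, 193.1], [0.5351, 0.0488, 0.15])]
logger_jaw [(0.62, [237.0, 53.0], [0.5805, 0.1808, 0.04])]
logger_tails [(0.86, [235.1, 43.5], [0.5819, 0.1814, 0.092])]
carrier_handle [(0.66, [269.5, 226.9], [0.6377, 0.1346, 0.15]), (0.63, [270.3, 189.7], [0.5411, 0.0591, 0.15])]
logger_jaw [(0.78, [177.6, 124.6], [0.4185, -0.4177, 0.04]), (0.77, [298.0, 251.2], [0.5762, 0.1825, 0.04]), (0.57, [246.6, 132.9], [0.303, -0.2236, 0.04])]
logger_tails [(0.93, [296.7, 237.3], [0.5795, 0.1758, 0.092]), (0.75, [156.5, 124.9], [0.5058, -0.4116, 0.092]), (0.53, [224.3, 126.5], [0.3744, -0.2524, 0.092])]
carrier_bay_wall [(0.93, [290.8, 252.7], [0.5985, 0.1759, 0.05]), (0.56, [195.1, 173.8], [0.5526, -0.2032, 0.05]), (0.23, [302.7, 237.7], [0.5404, 0.1698, 0.05])]
```

View pics/w5.png

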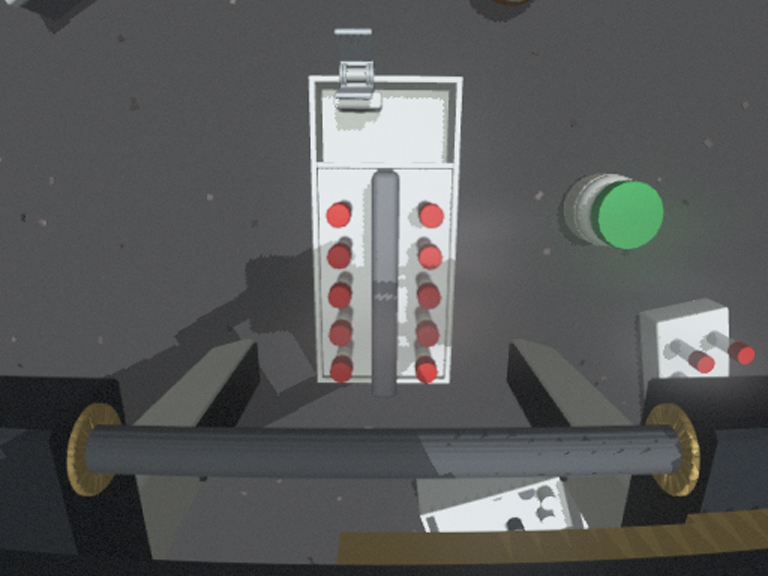

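View pics/s5.png

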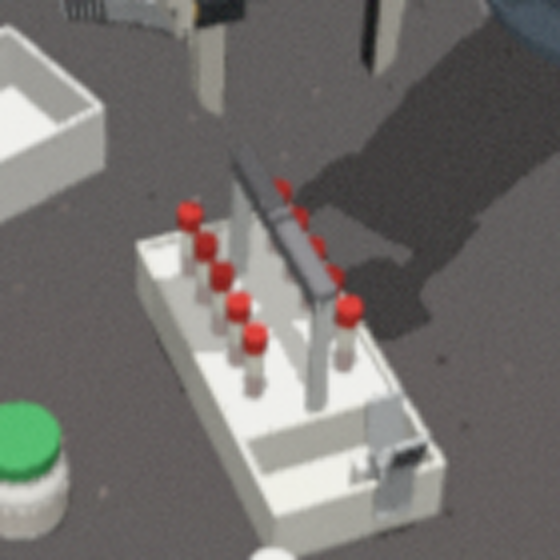

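The logger sits square and well down on the end wall (w5 (356,85)). The handle bar runs from (386,170) to (384,396). Now I'll grip the handle's middle and lift.

```bash
python3 - <<'E'
from h import *
p=np.load("w5.npy",allow_pickle=True).item()
E=np.array([at_z(p,np.array(c)/1.5,.158) for c in [(386,170),(384,396)]]); m=E.mean(0); d=E[0]-E[1]
yaw=np.arctan2(-d[0],d[1]); print(E.round(4),m.round(4),np.linalg.norm(d),yaw)
h=(m[:2]+[.5365,.0530])/2 if np.linalg.norm(m[:2]-[.5365,.0530])<.012 else None
print(h); Q=q(-.489+np.pi/2)
arm.move_pose([*h,.2],Q)
hit=arm.line_to([*h,.131],max_speed=.08,stop_force=8); arm.wait(.1)
s=arm.read_state(); print(hit,s["position"].round(4))
if not hit:
    arm.close(50); s=arm.read_state(); print(s["gripper_width"],s["force"].round(1))
    P=s["position"]
    arm.line_to([P[0],P[1],P[2]+.02],max_speed=.04); arm.wait(.2)
    s=arm.read_state(); print(s["force"].round(2),s["moment"].round(3),s["gripper_width"])
    arm.line_to([P[0],P[1],P[2]+.15],max_speed=.08); arm.wait(.8)
    s=arm.read_state(); print(s["force"].round(2),s["moment"].round(3),s["gripper_width"],s["position"].round(3),s["t"],abs(s["dq"]).max())
    p=vision.capture("wrist"); save(p,"w6",scale=1.5)
    c=vision.capture("scene"); save(c,"s6",(160,80,200,190),3)
E
```

```text
[[ 0.5696  0.1117  0.158 ]
 [ 0.5033 -0.0112  0.158 ]] [0.5365 0.0502 0.158 ] 0.13965799629223702 -0.49489692961992626
[0.53648215 0.05161719]
False [0.5368 0.0516 0.1315]
0.01567408232829774 [-0.2 -0.7 -1.1]
[ 0.52 -0.07 -5.64] [-0.054 -0.046 -0.001] 0.01576914754275158
[-0.33  0.21 -4.85] [-0.041 -0.068  0.002] 0.01574189116093834 [0.537 0.052 0.281] 22.4 0.0013072205110380823
```

View pics/s6.png

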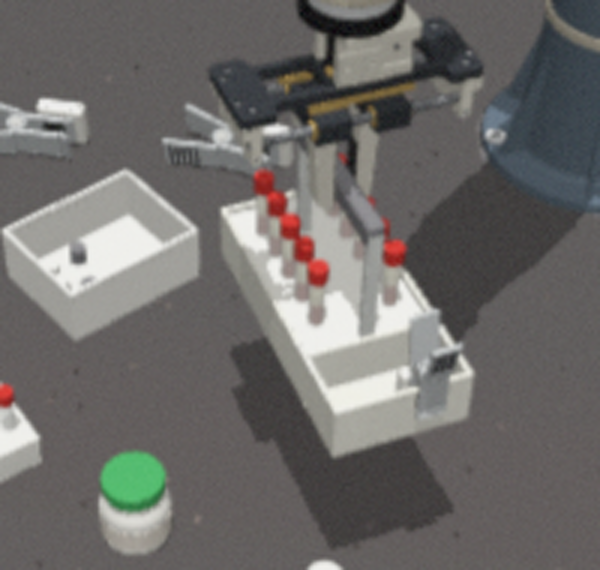

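View pics/w6.png

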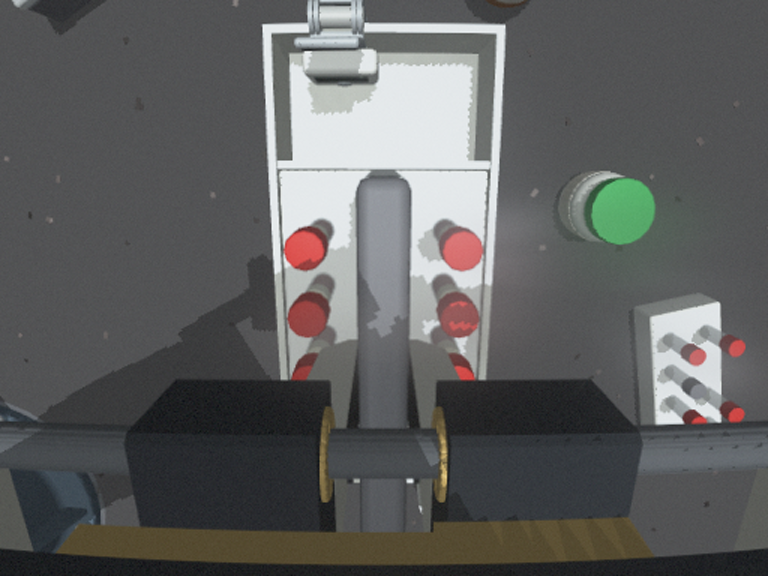

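```bash
python3 - <<'E'
from h import *
c=vision.capture("scene"); w=vision.capture("wrist")
yaw=-.489; u=np.array([-np.sin(yaw),np.cos(yaw),0]); e=np.array([np.cos(yaw),np.sin(yaw),0])
o=np.array([.5437,.0616,.20])
pts=[o+.125*u+.0575*e,o+.125*u-.0575*e,o-.125*u+.0575*e]
print("pred s6",((proj(c,pts)-[160,80])*3).round(0).tolist(),"seen (332,407),(472,373),(222,210)")
print("pred w6",(proj(w,pts[:2])*1.5).round(0).tolist(),"seen (504,26),(264,26)")
s=arm.read_state(); print(s["gripper_width"],s["position"].round(4),s["force"].round(2),s["moment"].round(3),s["t"])
E
```

```text
pred s6 [[329.0, 415.0], [467.0, 376.0], [214.0, 211.0]] seen (332,407),(472,373),(222,210)
pred w6 [[508.0, 22.0], [265.0, 22.0]] seen (504,26),(264,26)
0.015212653746083512 [0.5365 0.0516 0.281 ] [ 0.19 -0.06 -5.4 ] [-0.064  0.03  -0.023] 22.6
```

```bash
python3 - <<'E'
from h import *
arm.close_job(); print(arm.read_state()["t"])
E
```

```text
the job is handed in; nothing more can be done
the job is handed in; nothing more can be done
```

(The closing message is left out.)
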